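Load vials in twist-lock cups into the bench warmer

ROBOT

A 7-joint arm with a two-finger parallel gripper is mounted at the origin on the work surface. World frame = base frame: x ahead of the robot, y to its left, z up, the work surface at z = 0. Lengths are in m, angles in rad, forces in N, time in s.
With the tool pointing down it reaches from about 0.4 to 0.875 m from the base axis. Payload 19.3 kg.
Tool frame: the origin (TCP) lies midway between the tips of the shut fingers; the grasp point (between the pads) lies 19 mm behind it; z points along the fingers, y is the line along which they close (so a half turn about z gives the same grasp; the last joint's range is limited). The gripper opens to 85 mm and grips with 20 to 120 N. Pads are 22 mm wide; open, the fingers measure 114 mm over their backs; the gripper's body (76 mm by 85 mm) begins 54 mm behind the grasp point. The pads swing forward as they close: fully open they stand 13 mm farther back than shut.
Start: joints at [-1.275, 0.521, -0.036, 1.599, 0.021, 1.021, -0.113], TCP at [0.224, 0.584, 0.231] pointing down, gripper open.
Joint ranges: [-2.91, 2.91], [-0.3, 2.13], [-1.5, 1.42], [0.17, 2.43], [-1.26, 4.41], [0.16, 1.93], [-2.52, 2.52]. Speed limits (rad/s): [1.89, 1.89, 2.39, 2.39, 3.01, 3.01, 3.01].

INTERFACE

Orientations are given as [roll, pitch, yaw] about the fixed x, y, z axes, in that order (R = Rz(yaw) Ry(pitch) Rx(roll)).
In Python, from workcell import bot gives the robot as it stands.
- The arm moves only by the shell command python3 nudge.py 'ROWS' [FORCE]. ROWS is a JSON list of rows, 1 to 5 of them, each of 7 numbers: the finger opening in m, then dx, dy, dz in m, then a rotation vector rx, ry, rz in rad; each row is the pose to reach, as a shift and turn from the pose commanded when the command began, along the tool's axes at that moment; what a row does not reach only later rows make up. A row lasts 1/8 s, in which the tool goes at most 0.0625 m and 0.188 rad, less where a joint would pass 70% of its speed; a pose out of reach is approached as far as the arm can. The fingers move at their own pace and stop on an object; FORCE is the grip in N (left out, the last holds). Time passes only in rows, so rows that do not move let the fingers close. It prints the time, the measured TCP pose, the force, the opening and the grip force at its end.
- bot.observe(): the state, without advancing time (a new reading comes with each control period).
- bot.grab_frame(name): name is "scene" or "side" or "wrist"; returns the picture (384x512x3 uint8, blue, green, red); there is no depth.
- bot.calibration(name): a dict with "vfov" (degrees; the focal length in pixels is half the picture's height over the tangent of half this angle, whatever the lens; pixels are square), "cx", "cy" (the principal point, pixels), "eye" and "attitude" of the camera in the world. Camera axes: x right, y down, z forward; pixel columns grow to the right and rows downward; lengths in m; the calibration is good to about 2 mm. A picture is of the moment at which its call begins: read the wrist's pose just before it. calibration takes no time and is no camera call; for the wrist camera it gives the pose at the moment of the call.
- bot.job_done(): hands the job in; it is judged then, once.
The state is a dict: "clock": time; "qpos": joint angles; "qd": joint speeds; "joint_efforts": joint torques, N m; "position": TCP position; "tool_rot": TCP orientation; "force": force on the tool from outside, world axes, zero at the start; "moment": the same for the moment, N m; "grip_width": finger opening in m; "finger_force": force on a finger pad.
Only numpy, scipy, OpenCV 4.12 (cv2) and the standard library are available. Lean on these libraries where they do the work, as an engineer would, in place of code of your own. Each camera call takes 0.05 s, during which the arm holds its last target. There are 200 camera calls.

TASK

The bench warmer's drawer is locked out at full extension. For each capped amber vial on the grey mat, twist the top cup off the nested stack (cups come off from the top only: raise slightly, turn to unlock, lift), stand it upright in a free bay of the drawer and stand the vial upright in it, leaving the spare cups locked in the stack. When every vial is in, press the release paddle on the drawer front and push the drawer fully home, without shifting the beaker or the tip box.

Things in the scene. Friction and masses are not known exactly. Their poses are not given: they have to be found in the camera images.
- cup1: cup like cup4, nested lowest. Lugs: at a cup's +x and -x two lugs, 10 mm wide, 30 to 35 mm above the foot; nested, they rest on the rim below, under its hooks (7 mm of free lift, then they catch) and between ridges 2.5 mm high that stop turning. A straight pull, or a turn without lifting, does not free it
- cup2: cup like cup4, nested second up. Hooks: at a cup's +x and -x two hooks, 12 mm wide, stand on the outside of the rim up to 75 mm above the foot and out to radius 36.5 mm (73 mm over both), bent inward 12 mm above the rim to hold down the lugs of the cup nested in it
- cup3: cup like cup4, nested third up. Grasp: at a cup's +y and -y sides, outside the rim, are two flat finger grips, 22 mm wide, 45 to 60 mm above the foot, 62 mm over both; take them from above
- cup4: top one of four identical white tapered plastic cups, 60 mm tall to the rim, outside diameter 40 mm at the foot, 60 mm at the rim, wall 2.5 mm, inner floor 4 mm above the foot (inside diameter there 36 mm), 50 g. Origin: centre of the foot; z up the cup. Free it: lift 3 to 6.5 mm, turn 30 to 60 degrees either way, then lift straight up over 45 mm
- vial1: amber glass vial with white screw cap on a weighted steel foot, upright: body and cap 28 mm in diameter, foot 34 mm (12 mm high), total height 78 mm (cap: top 20 mm), 85 to 170 g. Origin: centre of its underside. There are 2 or 3 of the four in a run, the rest absent (None). Standing in a cup its cap projects 22 mm above the cup's rim, so grip only the top 20 mm
- vial2: amber glass vial with white screw cap on a weighted steel foot, upright: body and cap 28 mm in diameter, foot 34 mm (12 mm high), total height 78 mm (cap: top 20 mm), 85 to 170 g. Origin: centre of its underside. There are 2 or 3 of the four in a run, the rest absent (None). Standing in a cup its cap projects 22 mm above the cup's rim, so grip only the top 20 mm
- vial3: amber glass vial with white screw cap on a weighted steel foot, upright: body and cap 28 mm in diameter, foot 34 mm (12 mm high), total height 78 mm (cap: top 20 mm), 85 to 170 g. Origin: centre of its underside. There are 2 or 3 of the four in a run, the rest absent (None). Standing in a cup its cap projects 22 mm above the cup's rim, so grip only the top 20 mm
- vial4: amber glass vial with white screw cap on a weighted steel foot, upright: body and cap 28 mm in diameter, foot 34 mm (12 mm high), total height 78 mm (cap: top 20 mm), 85 to 170 g. Origin: centre of its underside. There are 2 or 3 of the four in a run, the rest absent (None). Standing in a cup its cap projects 22 mm above the cup's rim, so grip only the top 20 mm
- stand: grey fixed stand of the stack: a 104 mm base disc 6 mm thick with a fixed cup-shaped holder like the cups (rim 60 mm above the bench, own hooks). Origin: centre of its underside on the bench; cup1 nests 30 mm above it, cup2 60 mm, cup3 90 mm, cup4 120 mm, all with the stand's yaw
- bay_left (a point): floor centre of the left (+y) one of the drawer's three open-topped bays, 86 mm left of the middle one; moves with the drawer. Bay inside: 82 mm wide (y), 129 mm deep (x). Stand one cup in a bay with its finger grips facing along the drawer's x (hooks along y): then there is room for fingers, and neighbours do not touch
- bay_mid (a point): floor centre of the middle bay, 8 mm above the bench; moves with the drawer. Axes (all bay points and the paddle): +x the way the drawer closes (into the warmer, away from the robot), y to the left, z up. When extended it is 75 mm in front of the warmer's face; the warmer is 110 mm tall
- bay_right (a point): floor centre of the right (-y) bay, 86 mm right of the middle one; moves with the drawer. Dividers between bays stand 14 mm above the floor, side and rear walls 27 mm; the front panel's inner face is 64 mm from a bay's centre (-x), its top 78 mm above the floor
- drawer (a joint): how far the drawer is pulled out of the warmer (m): 0 fully home, 0.14 fully extended as at the start. Slides at about 4 N once released and stays where it is left (lift off the paddle before backing away, or it is dragged out again); while the lever is up a pawl on its right side blocks it from closing
- lever (a joint): travel of the release paddle (m): 0 up, 0.010 fully pressed down. Sprung (1.5 N up to 5 N when fully down); pressed 7 mm or more it lets the drawer slide in, and it need stay pressed only for the first 20 mm of closing
- paddle (a point): centre of the top of the black release paddle (44 mm along y, 30 mm along x, 8 mm thick) on the drawer's front panel near its right (-y) end; 64 mm above the bench when up; pressed straight down. Panel's flat outer face: 15 mm behind this point (+x), its top edge 22 mm above it. A shut gripper can press the paddle and, still pressing, push the panel along +x
- beaker: glass beaker, 64 mm diameter, 85 mm tall; leave it where it is. Origin: centre of its underside
- tipbox: grey pipette tip box with clear lid, 75 x 60 x 56 mm; leave it where it is. Origin: centre of its underside

How it is judged:
On the way:
1. every vial stands upright in a cup in the extended drawer (x of vial1 in the frame of bay_mid between -0.05 and 0.05 m and y of vial1 in the frame of bay_mid between -0.115 and 0.115 m and z of vial1 in the frame of bay_mid between 0.001 and 0.01 m and (horizontal distance between vial1 and cup2 below 0.012 m or horizontal distance between vial1 and cup3 below 0.012 m or horizontal distance between vial1 and cup4 below 0.012 m) and x of vial2 in the frame of bay_mid between -0.05 and 0.05 m and y of vial2 in the frame of bay_mid between -0.115 and 0.115 m and z of vial2 in the frame of bay_mid between 0.001 and 0.01 m and (horizontal distance between vial2 and cup2 below 0.012 m or horizontal distance between vial2 and cup3 below 0.012 m or horizontal distance between vial2 and cup4 below 0.012 m) and x of vial3 in the frame of bay_mid between -0.05 and 0.05 m and y of vial3 in the frame of bay_mid between -0.115 and 0.115 m and z of vial3 in the frame of bay_mid between 0.001 and 0.01 m and (horizontal distance between vial3 and cup2 below 0.012 m or horizontal distance between vial3 and cup3 below 0.012 m or horizontal distance between vial3 and cup4 below 0.012 m) and x of vial4 in the frame of bay_mid between -0.05 and 0.05 m and y of vial4 in the frame of bay_mid between -0.115 and 0.115 m and z of vial4 in the frame of bay_mid between 0.001 and 0.01 m and (horizontal distance between vial4 and cup2 below 0.012 m or horizontal distance between vial4 and cup3 below 0.012 m or horizontal distance between vial4 and cup4 below 0.012 m) and angle between each of vial1, vial2, vial3, vial4's own z axis and vertical below 0.15 rad and angle between each of cup1, cup2, cup3, cup4's own z axis and vertical below 0.1 rad and value of joint drawer above 0.12 m), for 0.2 s.
At the end, for the whole second after the job is handed in: Drawer home (6 mm). In it every vial upright (0.15 rad) in a cup of its own, on the cup's floor, within 12 mm of its centre; these cups upright on the drawer floor. Every other cup still nested and locked in the stack (8 mm, 0.26 rad). All at rest (x of vial1 in the frame of bay_mid between -0.05 and 0.05 m and y of vial1 in the frame of bay_mid between -0.115 and 0.115 m and z of vial1 in the frame of bay_mid between 0.001 and 0.01 m and (horizontal distance between vial1 and cup2 below 0.012 m or horizontal distance between vial1 and cup3 below 0.012 m or horizontal distance between vial1 and cup4 below 0.012 m) and x of vial2 in the frame of bay_mid between -0.05 and 0.05 m and y of vial2 in the frame of bay_mid between -0.115 and 0.115 m and z of vial2 in the frame of bay_mid between 0.001 and 0.01 m and (horizontal distance between vial2 and cup2 below 0.012 m or horizontal distance between vial2 and cup3 below 0.012 m or horizontal distance between vial2 and cup4 below 0.012 m) and x of vial3 in the frame of bay_mid between -0.05 and 0.05 m and y of vial3 in the frame of bay_mid between -0.115 and 0.115 m and z of vial3 in the frame of bay_mid between 0.001 and 0.01 m and (horizontal distance between vial3 and cup2 below 0.012 m or horizontal distance between vial3 and cup3 below 0.012 m or horizontal distance between vial3 and cup4 below 0.012 m) and x of vial4 in the frame of bay_mid between -0.05 and 0.05 m and y of vial4 in the frame of bay_mid between -0.115 and 0.115 m and z of vial4 in the frame of bay_mid between 0.001 and 0.01 m and (horizontal distance between vial4 and cup2 below 0.012 m or horizontal distance between vial4 and cup3 below 0.012 m or horizontal distance between vial4 and cup4 below 0.012 m) and angle between each of vial1, vial2, vial3, vial4's own z axis and vertical below 0.15 rad and angle between each of cup1, cup2, cup3, cup4's own z axis and vertical below 0.1 rad and x of cup4 in the frame of bay_mid between -0.05 and 0.05 m and y of cup4 in the frame of bay_mid between -0.115 and 0.115 m and z of cup4 in the frame of bay_mid between -0.004 and 0.003 m and horizontal distance between any of vial1, vial2, vial3, vial4 and cup4 below 0.012 m and x of cup3 in the frame of bay_mid between -0.05 and 0.05 m and y of cup3 in the frame of bay_mid between -0.115 and 0.115 m and z of cup3 in the frame of bay_mid between -0.004 and 0.003 m and horizontal distance between any of vial1, vial2, vial3, vial4 and cup3 below 0.012 m and ((x of cup2 in the frame of bay_mid between -0.05 and 0.05 m and y of cup2 in the frame of bay_mid between -0.115 and 0.115 m and z of cup2 in the frame of bay_mid between -0.004 and 0.003 m and horizontal distance between any of vial1, vial2, vial3, vial4 and cup2 below 0.012 m) or (horizontal distance between cup2 and stand below 0.008 m and z of cup2 in the frame of stand between 0.056 and 0.064 m and angle between the x axis of cup2 and the x axis of stand, either way round below 0.26 rad)) and horizontal distance between cup1 and stand below 0.008 m and z of cup1 in the frame of stand between 0.026 and 0.034 m and angle between the x axis of cup1 and the x axis of stand, either way round below 0.26 rad and value of joint drawer below 0.006 m and linear speed of each of vial1, vial2, vial3, vial4, cup1, cup2, cup3, cup4 below 0.03 m/s); the robot touches nothing.
It fails at once if the beaker is shifted by more than 3 cm (distance of beaker from where it was at the start of the episode above 0.03 m).
It fails at once if the tipbox is shifted by more than 3 cm (distance of tipbox from where it was at the start of the episode above 0.03 m).
Of vial1, vial2, vial3, vial4 only 2 to 3 are there at a start; the rules pass over those that are not, and their reading is None.
At some moment in a run one of vial1, vial2, vial3, vial4 may be knocked a few centimetres aside while the robot is not near it.
It also fails if it takes over 210 s, if anything falls off the work surface, if the arm or the gripper's body presses on something with over 40 N, if the wrist force passes 120 N, or if a joint passes its speed limit or range.

## Working session

There is one attempt and no reset: what is moved stays moved. The work goes in short steps, Python scripts to look and compute and a shell command to move; the robot and the scene stay as the last step left them, time stands still between calls to the robot, and variables do not carry over. Pictures are saved under pics/ and viewed, at most 17 in all, crops included, and the job is handed in when it is done.

```bash
ls; mkdir -p pics
python3 - <<'E'
from workcell import bot
import cv2
print(bot.observe())
for n in ("scene","side","wrist"):
    print(n,bot.calibration(n))
    cv2.imwrite(f"pics/{n}0.png",bot.grab_frame(n))
a=cv2.imread("pics/scene0.png");b=cv2.imread("pics/side0.png")
E
```

```text
nudge.py
pics
workcell.py
{'clock': 0.0, 'qpos': array([-1.27520552,  0.52199669, -0.03631614,  1.59999335,  0.02120385,
        1.02112767, -0.11281241]), 'qd': array([ 5.04633476e-05, -8.95364763e-04, -8.59368186e-04,  4.18412727e-05,
       -1.28308088e-04, -1.79166692e-03, -8.32466678e-04]), 'joint_efforts': array([ 1.09564495e-03, -9.27122068e+01,  1.98084019e+00, -3.69942999e+01,
        1.79099233e-02,  8.25468771e-03, -6.21776917e-05]), 'position': array([0.22347558, 0.58331718, 0.23074191]), 'tool_rot': array([-3.14045636e+00,  9.12929144e-05,  2.77577149e+00]), 'force': array([0.91034272, 0.12964878, 0.40979402]), 'moment': array([ 0.0306076 , -0.08170207,  0.05896837]), 'finger_force': 0.0, 'grip_width': 0.0852207753783949}
scene {'vfov': 57.15641502114763, 'cx': 254.66539316556614, 'cy': 192.93141435521505, 'eye': array([ 1.05313088, -0.47476477,  0.57367399]), 'attitude': array([-2.1966187 ,  0.01674517,  0.81366002])}
side {'vfov': 42.95717092978763, 'cx': 249.80207878687943, 'cy': 186.8169829139416, 'eye': array([ 0.17048256, -0.70255341,  0.89177824]), 'attitude': array([-2.35292124,  0.00631433, -0.50051628])}
wrist {'vfov': 63.11127714071213, 'cx': 252.68976269537268, 'cy': 190.8748189189133, 'eye': array([0.15047095, 0.61263766, 0.37230737]), 'attitude': array([2.82655686e+00, 8.69537494e-04, 1.20547924e+00])}
```

View pics/scene0.png

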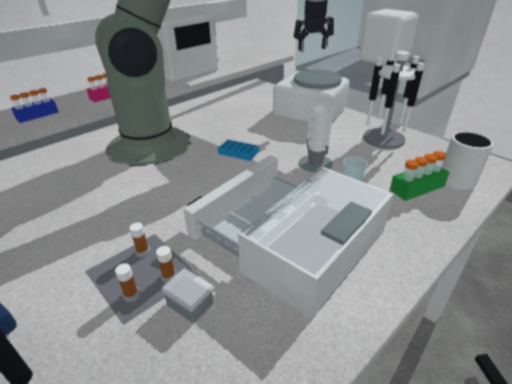

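View pics/side0.png

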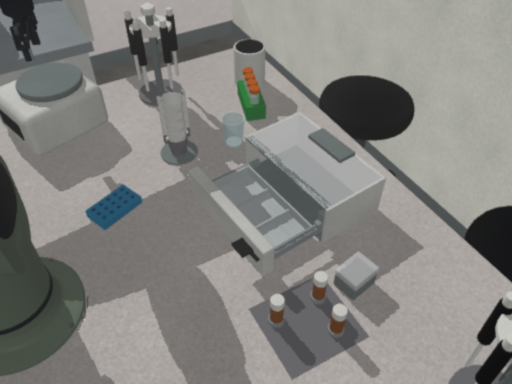

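The scene view has three vials on the mat at about (139,240), (165,262) and (126,281). The stack is at (318,140) and the extended drawer at about (255,205). In the side view the paddle is at (245,248) and the stack at (175,120). Next I'll write helpers and triangulate.

```bash
cat > h.py <<'E'
from workcell import bot
import cv2, numpy as np
from scipy.spatial.transform import Rotation as R
W=512;H=384
def cam(n):
    c=bot.calibration(n); f=H/2/np.tan(np.radians(c["vfov"])/2)
    return f,c["cx"],c["cy"],np.array(c["eye"]),R.from_euler("xyz",c["attitude"]).as_matrix()
def ray(C,p):
    f,cx,cy,e,A=C; d=A@np.array([(p[0]-cx)/f,(p[1]-cy)/f,1]); return e,d/np.linalg.norm(d)
def plane(C,p,z):
    e,d=ray(C,p); return e+d*(z-e[2])/d[2]
def proj(C,P):
    f,cx,cy,e,A=C; q=A.T@(np.array(P)-e); return np.array([cx+f*q[0]/q[2],cy+f*q[1]/q[2]])
def tri(C1,p1,C2,p2):
    e,d=ray(C1,p1);g,h=ray(C2,p2)
    s=np.linalg.lstsq(np.c_[d,-h],g-e,rcond=None)[0]; a=e+s[0]*d;b=g+s[1]*h
    return (a+b)/2,np.linalg.norm(a-b)
def blobs(m,amin=20):
    n,l,s,c=cv2.connectedComponentsWithStats(m.astype(np.uint8))
    return [(tuple(c[i].round(1)),tuple(s[i])) for i in range(1,n) if s[i,4]>=amin]
def tool(P=None):
    o=bot.observe(); T=R.from_euler("xyz",o["tool_rot"]).as_matrix()
    return o,T
def go(P,yaw):
    "rows target: shift in tool axes and rz to reach TCP P with tool down and yaw (mod pi)"
    o,T=tool(); d=T.T@(np.array(P)-o["position"])
    Tt=R.from_euler("xyz",[np.pi,0,yaw]).as_matrix(); 
    best=min((R.from_matrix(T.T@Tt@R.from_euler("z",k*np.pi).as_matrix()).as_rotvec() for k in(0,1)),key=np.linalg.norm)
    print("dxyz",d.round(4),"rot",best.round(4),"dist",np.linalg.norm(d).round(3),"rows>=",np.ceil(max(np.linalg.norm(d)/.0625,np.linalg.norm(best)/.188)))
E
python3 - <<'E'
from h import *
S,D=cam("scene"),cam("side")
a=cv2.imread("pics/scene0.png");b=cv2.imread("pics/side0.png")
for n,i,C in(("scene",a,S),("side",b,D)):
    h=cv2.cvtColor(i,cv2.COLOR_BGR2HSV); m=((h[...,0]<18)&(h[...,1]>130)&(h[...,2]>70))
    for c,s in blobs(m):
        print(n,c,s[4],plane(C,c,.035).round(3))
cv2.imwrite("pics/a1.png",cv2.resize(a[90:310,160:400],None,fx=3.3,fy=2.7*1.0,interpolation=cv2.INTER_CUBIC) if 0 else cv2.resize(a[140:290,170:400],None,fx=3.4,fy=3.4,interpolation=cv2.INTER_CUBIC))
cv2.imwrite("pics/b1.png",cv2.resize(b[80:275,145:385],None,fx=3,fy=3,interpolation=cv2.INTER_CUBIC))
E
```

```text
scene (np.float64(96.9), np.float64(77.3)) 48 [-0.74   0.145  0.035]
scene (np.float64(37.2), np.float64(91.5)) 53 [-0.741 -0.129  0.035]
scene (np.float64(19.6), np.float64(95.7)) 50 [-0.741 -0.201  0.035]
scene (np.float64(425.1), np.float64(159.8)) 333 [0.738 0.503 0.035]
scene (np.float64(140.5), np.float64(244.0)) 145 [ 0.468 -0.278  0.035]
scene (np.float64(167.0), np.float64(268.9)) 161 [ 0.571 -0.275  0.035]
scene (np.float64(129.0), np.float64(287.4)) 187 [ 0.56  -0.353  0.035]
side (np.float64(250.9), np.float64(80.4)) 249 [0.814 0.478 0.035]
side (np.float64(318.3), np.float64(292.6)) 114 [ 0.555 -0.28   0.035]
side (np.float64(276.1), np.float64(316.1)) 113 [ 0.452 -0.285  0.035]
side (np.float64(336.3), np.float64(326.1)) 127 [ 0.542 -0.36   0.035]
```

View pics/a1.png

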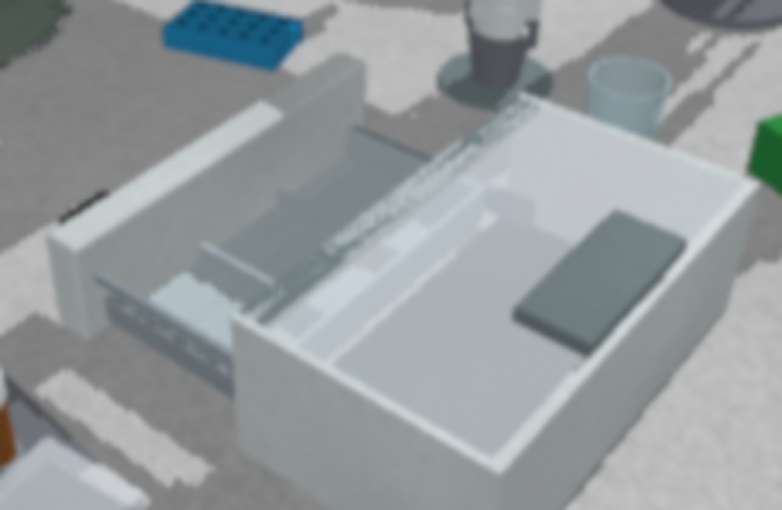

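View pics/b1.png

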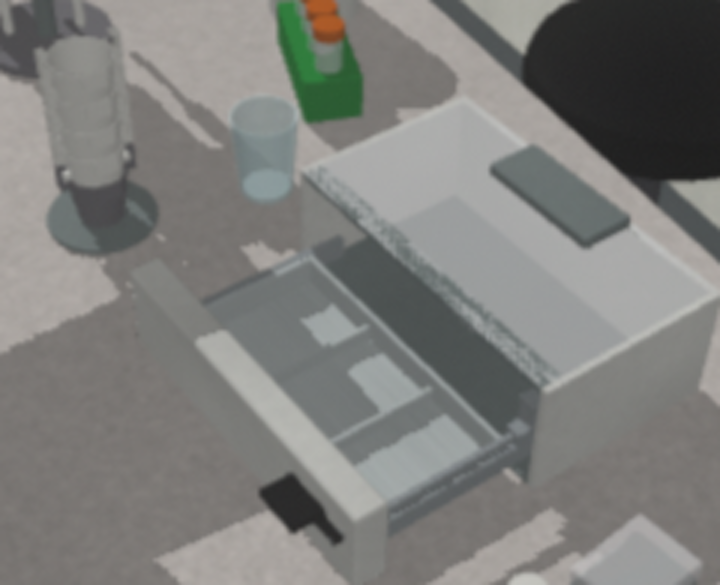

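Run:
```python
from h import *
S,D=cam("scene"),cam("side")
sa=lambda x,y:(170+x/3.4-.35,140+y/3.4-.35)
sb=lambda x,y:(145+x/3-.33,80+y/3-.33)
for p,q in(((140.5,244),(276.1,316.1)),((167,268.9),(318.3,292.6)),((129,287.4),(336.3,326.1))):
    X,g=tri(S,p,D,q);print("vial",X.round(4),g.round(4))
P={}
for k,p,q in(("panR",(80,247),(385,503)),("panL",(365,66),(162,258)),("warR",(240,315),(540,388)),("warL",(525,95),(303,172)),("warBR",(497,470),(717,292)),("stand",(495,80),(103,216)),("beakerRim",(630,75),(266,113))):
    X,g=tri(S,sa(*p),D,sb(*q));P[k]=X;print(k,X.round(4),g.round(4), plane(S,sa(*p),X[2])[:2].round(3))
for a,b in(("panR","panL"),("warR","warL")):
    d=P[b]-P[a];print(np.linalg.norm(d),np.degrees(np.arctan2(d[1],d[0])))
print("paddle",plane(D,sb(297,500),.064))
print("stand disc side",plane(D,sb(103,216),.006),plane(S,sa(495,80),.006))
```

```text
vial [ 0.4559 -0.2763  0.0228] 0.0046
vial [ 0.5605 -0.2724  0.0226] 0.0032
vial [ 0.5485 -0.352   0.0212] 0.004
panR [ 0.5132 -0.1646  0.0835] 0.0043 [ 0.512 -0.162]
panL [0.4817 0.1387 0.0832] 0.0016 [0.482 0.137]
warR [ 0.6545 -0.1474  0.1075] 0.0008 [ 0.655 -0.148]
warL [0.6229 0.1575 0.1073] 0.0029 [0.622 0.16 ]
warBR [ 0.8301 -0.1326  0.1095] 0.0016 [ 0.83  -0.134]
stand [0.4894 0.3046 0.0019] 0.0004 [0.489 0.305]
beakerRim [0.6439 0.2672 0.0883] 0.0 [0.644 0.267]
0.3049527504586368 95.92729968157438
0.3064968233519053 95.91011389603047
paddle [ 0.46736265 -0.12149409  0.064     ]
stand disc side [0.48785373 0.29962681 0.006     ] [0.49334301 0.29924731 0.006     ]
```

Heights come out within 3 mm and the gaps are small. The drawer yaw is 5.9° and bay_mid is near (0.562,-0.005). In the side crop the stand's hooks show at (65,175) and (128,157). I'll move above the stack and look with the wrist camera.

Run:
```python
from h import *
D=cam("side")
sb=lambda x,y:(145+x/3-.33,80+y/3-.33)
a,b=plane(D,sb(65,175),.066),plane(D,sb(128,157),.066);d=b-a
print(a,b,np.linalg.norm(d),np.degrees(np.arctan2(d[1],d[0])),(a+b)/2)
go([.49,.30,.33],2.776)
go([.49,.30,.33],np.arctan2(d[1],d[0]))
```

```text
[0.45850765 0.30010419 0.066     ] [0.51791575 0.29638217 0.066     ] 0.059524587087073755 -3.5849864178497866 [0.4882117  0.29824318 0.066     ]
dxyz [-0.3502 -0.1694 -0.099 ] rot [-0.0008  0.0001 -0.0002] dist 0.401 rows>= 7.0
dxyz [-0.3502 -0.1694 -0.099 ] rot [-8.000e-04 -1.000e-04 -3.032e-01] dist 0.401 rows>= 7.0
```

```bash
python3 nudge.py '[[0.085,-0.03,-0.015,-0.05,0,0,-0.05],[0.085,-0.08,-0.04,-0.099,0,0,-0.1],[0.085,-0.136,-0.066,-0.099,0,0,-0.2],[0.085,-0.19,-0.092,-0.099,0,0,-0.3],[0.085,-0.245,-0.118,-0.099,0,0,-0.303]]' 40; python3 nudge.py '[[0.085,-0.05,-0.035,0,0,0,0],[0.085,-0.1,-0.07,0,0,0,0],[0.085,-0.115,-0.086,0,0,0,0],[0.085,-0.115,-0.086,0,0,0,0]]'
python3 - <<'E'
from h import *
import json
o,T=tool();C=cam("wrist");print(o["clock"],o["position"],o["tool_rot"],o["qpos"].round(2))
cv2.imwrite("pics/w1.png",bot.grab_frame("wrist"))
import pickle;pickle.dump(C,open("w1.pkl","wb"))
E
```

```text
clock: 0.78
position: [0.4083, 0.3872, 0.3304]
tool_rot: [3.141, 0.0, 3.081]
force: [1.6, 1.8, -1.0]
grip_width: 0.0849
finger_force: 0.0
clock: 1.27
position: [0.5175, 0.2942, 0.3299]
tool_rot: [-3.141, -0.0, 3.076]
force: [-0.0, 0.8, -0.6]
grip_width: 0.085
finger_force: 0.0
1.275 [0.51749975 0.29420303 0.32992171] [-3.14076807e+00 -2.33280077e-04  3.07575472e+00] [-0.64  0.39  0.04  1.56 -0.02  1.2   0.9 ]
```

View pics/w1.png

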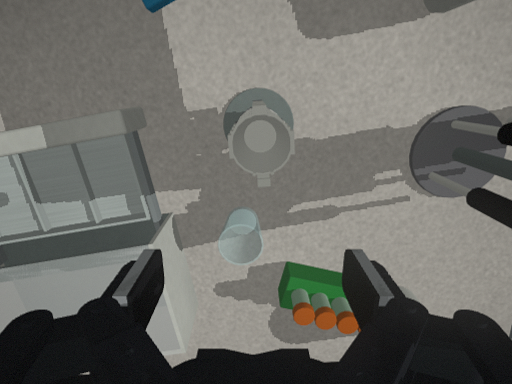

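The wrist view shows the top cup centred near (262,142), with hooks at (259,104) and (264,181). I'll crop to refine.

Run:
```python
import cv2
a=cv2.imread("pics/w1.png");cv2.imwrite("pics/w1c.png",cv2.resize(a[80:200,205:315],None,fx=5,fy=5,interpolation=cv2.INTER_CUBIC))
```

```text
(no output)
```

View pics/w1c.png

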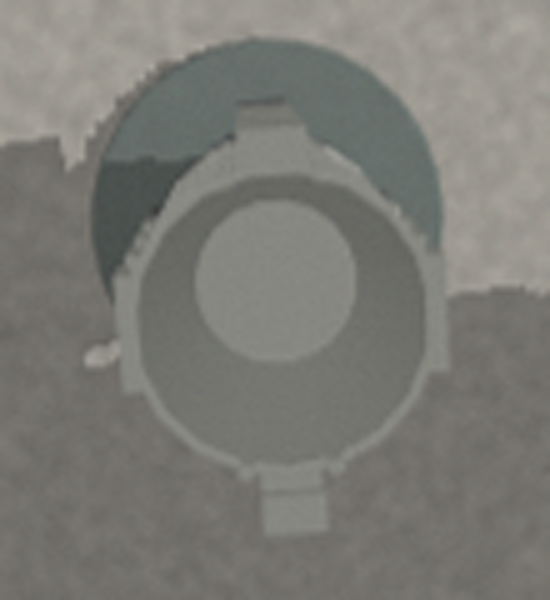

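Run:
```python
from h import *
import pickle;C=pickle.load(open("w1.pkl","rb"))
q=lambda x,y:(205+x/5-.4,80+y/5-.4)
c=plane(C,q(283,320),.18);f=plane(C,q(275,280),.124);print(c,f,plane(C,q(267,210),.006))
print("rim diam",[np.linalg.norm(plane(C,q(*a),.18)-plane(C,q(*b),.18)) for a,b in(((138,320),(428,320)),((283,175),(283,465)))])
for a,b,z in(((265,100),(296,535),.195),((117,336),(448,312),.18)):
    A,B=plane(C,q(*a),z),plane(C,q(*b),z);d=A-B;print((A+B)/2,np.linalg.norm(d),np.degrees(np.arctan2(d[1],d[0])))
go([c[0],c[1],.23],np.radians(180))
```

```text
[0.48824605 0.30484481 0.18      ] [0.48866704 0.30445851 0.124     ] [0.48494761 0.30472946 0.006     ]
rim diam [np.float64(0.05419801453409324), np.float64(0.0543719987627989)]
[0.48693425 0.30421661 0.195     ] 0.07760218959754255 -179.22280027783177
[0.48898925 0.30463237 0.18      ] 0.06203678287685597 -89.57359324100415
dxyz [0.0287 0.0073 0.1   ] rot [-0.0001 -0.0006 -0.0637] dist 0.104 rows>= 2.0
```

Rim diameter 54 mm, grips 62 mm apart, and the two directions agree. The stack is at (0.4883,0.3047) with yaw about 0.5°. I'll descend and grip the top cup.

```bash
python3 nudge.py '[[0.085,0.0287,0.0073,0.05,0,0,-0.072],[0.085,0.0287,0.0073,0.1,0,0,-0.072],[0.085,0.0287,0.0073,0.14,0,0,-0.072],[0.085,0.0287,0.0073,0.18,0,0,-0.072],[0.085,0.0287,0.0073,0.18,0,0,-0.072]]' 40; python3 nudge.py '[[0.06,0,0,0,0,0,0],[0.058,0,0,0,0,0,0],[0.055,0,0,0,0,0,0],[0.055,0,0,0,0,0,0]]' 40
```

```text
clock: 1.95
position: [0.4862, 0.3053, 0.1483]
tool_rot: [-3.139, -0.004, -3.13]
force: [-0.2, 1.2, -0.4]
grip_width: 0.085
finger_force: 0.0
clock: 2.45
position: [0.489, 0.3056, 0.152]
tool_rot: [3.14, 0.002, -3.132]
force: [-0.7, 0.2, 8.9]
grip_width: 0.0609
finger_force: 45.6
```

```bash
python3 nudge.py '[[0.055,0,0,-0.004,0,0,0],[0.055,0,0,-0.0065,0,0,0],[0.055,0,0,-0.0065,0,0,0],[0.055,0,0,-0.0065,0,0,0]]' 60
```

```text
clock: 2.95
position: [0.4883, 0.3049, 0.1567]
tool_rot: [-3.142, -0.0, -3.133]
force: [0.2, -0.1, -0.2]
grip_width: 0.0612
finger_force: 64.8
```

```bash
python3 nudge.py '[[0.055,0,0,0,0,0,0.18],[0.055,0,0,0,0,0,0.36],[0.055,0,0,0,0,0,0.54],[0.055,0,0,0,0,0,0.7],[0.055,0,0,0,0,0,0.78]]';python3 nudge.py '[[0.055,0,0,0,0,0,0]]'; python3 -c "
from h import *
print(bot.observe()['qpos'].round(2))"
```

```text
clock: 3.58
position: [0.4882, 0.305, 0.1566]
tool_rot: [-3.141, 0.0, 2.367]
force: [0.0, -0.1, -0.9]
grip_width: 0.0607
finger_force: 64.8
clock: 3.7
position: [0.4882, 0.305, 0.1566]
tool_rot: [-3.141, 0.0, 2.372]
force: [-0.4, 0.1, -0.1]
grip_width: 0.0609
finger_force: 64.8
[-0.81  0.54  0.21  1.81 -0.15  0.8   0.27]
```

```bash
python3 nudge.py '[[0.055,0,0,-0.02,0,0,0],[0.055,0,0,-0.05,0,0,0],[0.055,0,0,-0.08,0,0,0],[0.055,0,0,-0.08,0,0,0]]'
python3 - <<'E'
from h import *
cv2.imwrite("pics/s2.png",bot.grab_frame("side")[60:300,90:400])
b=np.array([.5625,-.005]);u=np.array([.9947,.1031]);v=np.array([-.1031,.9947])
for k in(1,0,-1): print(k,b+.086*k*v)
p=b+.086*v
go([p[0],p[1],.237],np.radians(95.9))
E
```

```text
clock: 4.2
position: [0.4892, 0.3053, 0.2387]
tool_rot: [3.138, 0.0, 2.373]
force: [-1.3, 0.6, -1.3]
grip_width: 0.0606
finger_force: 65.0
1 [0.5536334 0.0805442]
0 [ 0.5625 -0.005 ]
-1 [ 0.5713666 -0.0905442]
dxyz [-2.029e-01 -1.161e-01  2.000e-04] rot [ 1.300e-03 -4.000e-04  6.988e-01] dist 0.234 rows>= 4.0
```

View pics/s2.png

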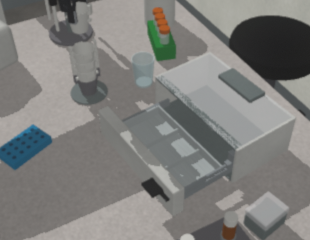

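The top cup is off the stack and in the gripper. I'll carry it over the left bay.

```bash
python3 nudge.py '[[0.055,-0.05,-0.029,0,0,0,0.17],[0.055,-0.1,-0.058,0,0,0,0.34],[0.055,-0.15,-0.087,0,0,0,0.52],[0.055,-0.2029,-0.1161,0,0,0,0.699],[0.055,-0.2029,-0.1161,0,0,0,0.699]]'; python3 nudge.py '[[0.055,0,0,0,0,0,0],[0.055,0,0,0,0,0,0]]'
python3 - <<'E'
from h import *
b=np.array([.5625,-.005]);v=np.array([-.1031,.9947])
p=b+.086*v
go([p[0],p[1],.04],np.radians(95.9));print(bot.observe()['qpos'].round(2))
C=cam("wrist");cv2.imwrite("pics/w2.png",bot.grab_frame("wrist"))
import pickle;pickle.dump(C,open("w2.pkl","wb"))
E
```

```text
clock: 4.88
position: [0.5534, 0.0753, 0.236]
tool_rot: [-3.141, 0.002, 1.664]
force: [0.2, 0.9, -1.1]
grip_width: 0.0607
finger_force: 65.0
clock: 5.12
position: [0.5527, 0.0814, 0.2363]
tool_rot: [-3.141, -0.0, 1.674]
force: [-0.2, 0.6, -0.6]
grip_width: 0.0611
finger_force: 65.0
dxyz [-0.001   0.001   0.1963] rot [-0.0008 -0.0002  0.0007] dist 0.196 rows>= 4.0
[-0.58  0.44  0.45  1.79 -0.23  0.96  0.07]
```

View pics/w2.png

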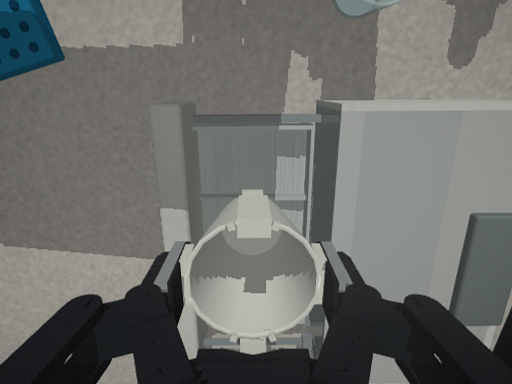

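The cup is held upright over the bay. In this view the left side wall is at row 122, the divider at row 196, the panel inner edge at column 193 and the rear wall at column 308. I'll use those to check the bay centre.

Run:
```python
from h import *
import pickle;C=pickle.load(open("w2.pkl","rb"))
b=np.array([.5625,-.005]);u=np.array([.9947,.1031]);v=np.array([-.1031,.9947])
def l(p,z):
    d=plane(C,p,z)[:2]-b; return np.round([d@u,d@v],4)
print("sidewall(v=.127..)",l((250,127),.035),l((250,118),.035),"divider v=.043",l((220,196),.022))
print("panel inner u=-.064",l((192,150),.086),l((192,220),.086), "rear u=.065",l((306,150),.035),l((314,150),.035))
print("warmer face u=.075",l((318,115),.110))
```

```text
sidewall(v=.127..) [-0.0027  0.1281] [-0.0027  0.1376] divider v=.043 [-0.0391  0.0447]
panel inner u=-.064 [-0.0569  0.1125] [-0.0611  0.041 ] rear u=.065 [0.0592 0.1031] [0.068  0.1031]
warmer face u=.075 [0.0547 0.1465]
```

Everything agrees to within about 2 mm. Lowering now.

```bash
python3 nudge.py '[[0.055,-0.001,0.001,0.05,0,0,0],[0.055,-0.001,0.001,0.1,0,0,0],[0.055,-0.001,0.001,0.145,0,0,0],[0.055,-0.001,0.001,0.175,0,0,0],[0.055,-0.001,0.001,0.188,0,0,0]]'; python3 nudge.py '[[0.055,0,0,0.003,0,0,0],[0.055,0,0,0.006,0,0,0],[0.055,0,0,0.0075,0,0,0],[0.055,0,0,0.0075,0,0,0]]'
```

```text
clock: 5.8
position: [0.5533, 0.0799, 0.0473]
tool_rot: [-3.14, 0.0, 1.673]
force: [-0.2, -0.1, 0.1]
grip_width: 0.0611
finger_force: 65.1
clock: 6.3
position: [0.5544, 0.0795, 0.0418]
tool_rot: [3.141, -0.0, 1.672]
force: [-0.0, 0.4, -1.2]
grip_width: 0.0612
finger_force: 65.1
```

```bash
python3 nudge.py '[[0.055,0,0,0.001,0,0,0],[0.055,0,0,0.002,0,0,0],[0.055,0,0,0.002,0,0,0]]'; python3 nudge.py '[[0.066,0,0,0,0,0,0],[0.076,0,0,0,0,0,0],[0.076,0,0,0,0,0,0]]'
```

```text
clock: 6.68
position: [0.5551, 0.0796, 0.0407]
tool_rot: [3.139, -0.001, 1.672]
force: [-4.6, -0.3, 23.4]
grip_width: 0.061
finger_force: 67.9
clock: 7.05
position: [0.5541, 0.0794, 0.0392]
tool_rot: [-3.141, 0.0, 1.672]
force: [0.2, 1.0, -0.2]
grip_width: 0.0759
finger_force: 0.0
```

```bash
python3 nudge.py '[[0.082,0,0,-0.04,0,0,0],[0.085,0,0,-0.09,0,0,0],[0.085,0,0,-0.15,0,0,0],[0.085,0,0,-0.19,0,0,0],[0.085,0,0,-0.19,0,0,0]]'
python3 - <<'E'
from h import *
cv2.imwrite("pics/w3.png",bot.grab_frame("wrist"))
go([.4883,.3050,.23],np.radians(180.5))
E
```

```text
clock: 7.68
position: [0.5553, 0.0796, 0.2319]
tool_rot: [3.137, -0.001, 1.672]
force: [0.2, 0.0, -0.2]
grip_width: 0.0848
finger_force: 0.0
dxyz [ 2.309e-01 -4.300e-02  1.000e-04] rot [ 1.9000e-03  8.0000e-04 -1.4783e+00] dist 0.235 rows>= 8.0
```

View pics/w3.png

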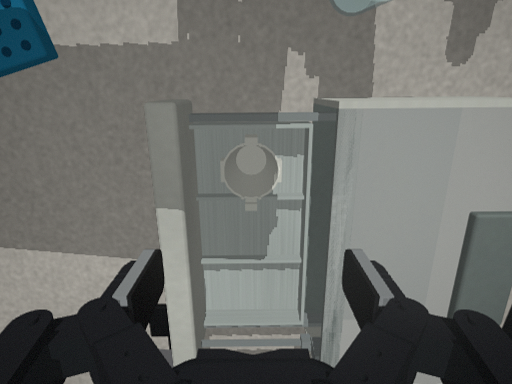

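The first cup stands upright in the left bay, rim centre at about (250,170). Going back for the next one.

```bash
python3 nudge.py '[[0.085,0.029,-0.005,0,0,0,-0.18],[0.085,0.058,-0.011,0,0,0,-0.36],[0.085,0.087,-0.016,0,0,0,-0.54],[0.085,0.116,-0.021,0,0,0,-0.72],[0.085,0.145,-0.027,0,0,0,-0.9]]'; python3 nudge.py '[[0.085,0.047,0.0556,0,0,0,-0.18],[0.085,0.0661,0.0572,0,0,0,-0.36],[0.085,0.08,0.0573,0,0,0,-0.54],[0.085,0.08,0.0573,0,0,0,-0.578],[0.085,0.08,0.0573,0,0,0,-0.578]]'
python3 - <<'E'
from h import *
go([.4883,.3050,.121],np.radians(180.5))
E
```

```text
clock: 8.35
position: [0.5117, 0.2216, 0.2277]
tool_rot: [-3.14, -0.001, 2.578]
force: [-0.4, 0.5, -0.1]
grip_width: 0.0851
finger_force: 0.0
clock: 8.98
position: [0.4766, 0.3114, 0.2286]
tool_rot: [-3.141, -0.001, -3.138]
force: [-0.1, -1.0, 0.2]
grip_width: 0.0852
finger_force: 0.0
dxyz [-0.0117 -0.0064  0.1076] rot [-0.0007 -0.0007 -0.0047] dist 0.108 rows>= 2.0
```

```bash
python3 nudge.py '[[0.085,-0.0117,-0.0064,0.01,0,0,-0.005],[0.085,-0.0117,-0.0064,0.05,0,0,-0.005],[0.085,-0.0117,-0.0064,0.09,0,0,-0.005],[0.085,-0.0117,-0.0064,0.1065,0,0,-0.005],[0.085,-0.0117,-0.0064,0.1065,0,0,-0.005]]' 40; python3 nudge.py '[[0.06,0,0,0,0,0,0],[0.058,0,0,0,0,0,0],[0.055,0,0,0,0,0,0],[0.055,0,0,0,0,0,0]]' 40
```

```text
clock: 9.6
position: [0.4882, 0.3053, 0.1221]
tool_rot: [-3.14, -0.001, -3.13]
force: [0.9, 0.3, -0.2]
grip_width: 0.0851
finger_force: 0.0
clock: 10.1
position: [0.4887, 0.3065, 0.1241]
tool_rot: [3.14, 0.002, -3.129]
force: [-0.4, 0.4, 7.1]
grip_width: 0.0613
finger_force: 46.1
```

```bash
python3 nudge.py '[[0.055,0,0,-0.004,0,0,0],[0.055,0,0,-0.0065,0,0,0],[0.055,0,0,-0.0065,0,0,0],[0.055,0,0,-0.0065,0,0,0]]' 60
```

```text
clock: 10.6
position: [0.4879, 0.306, 0.1292]
tool_rot: [-3.142, -0.0, -3.128]
force: [0.3, -0.4, -1.6]
grip_width: 0.0609
finger_force: 64.8
```

```bash
python3 nudge.py '[[0.055,0,0,0,0,0,0.18],[0.055,0,0,0,0,0,0.36],[0.055,0,0,0,0,0,0.54],[0.055,0,0,0,0,0,0.7],[0.055,0,0,0,0,0,0.78]]';python3 nudge.py '[[0.055,0,0,0,0,0,0],[0.055,0,0,-0.02,0,0,0],[0.055,0,0,-0.06,0,0,0],[0.055,0,0,-0.107,0,0,0],[0.055,0,0,-0.107,0,0,0]]'
python3 - <<'E'
from h import *
cv2.imwrite("pics/s3.png",bot.grab_frame("side"))
b=np.array([.5625,-.005])
go([b[0],b[1],.237],np.radians(95.9))
E
```

```text
clock: 11.22
position: [0.4878, 0.3061, 0.1291]
tool_rot: [-3.141, 0.0, 2.371]
force: [-1.0, 0.7, -1.1]
grip_width: 0.0606
finger_force: 64.8
clock: 11.85
position: [0.4893, 0.3067, 0.2394]
tool_rot: [3.136, 0.001, 2.377]
force: [-0.4, -0.2, -1.3]
grip_width: 0.061
finger_force: 65.0
dxyz [-0.269  -0.1733  0.    ] rot [ 2.400e-03 -7.000e-04  7.029e-01] dist 0.32 rows>= 6.0
```

```bash
python3 nudge.py '[[0.055,-0.05,-0.032,0,0,0,0.15],[0.055,-0.1,-0.064,0,0,0,0.3],[0.055,-0.15,-0.097,0,0,0,0.45],[0.055,-0.2,-0.129,0,0,0,0.6],[0.055,-0.25,-0.161,0,0,0,0.7]]'; python3 nudge.py '[[0.055,-0.022,0.004,0,0,0,0],[0.055,-0.022,0.004,0,0,0,0]]'
python3 - <<'E'
from h import *
b=np.array([.5625,-.005])
go([b[0],b[1],.042],np.radians(95.9))
E
```

```text
clock: 12.52
position: [0.556, 0.0148, 0.2352]
tool_rot: [-3.14, 0.0, 1.672]
force: [1.4, 0.8, -0.7]
grip_width: 0.0606
finger_force: 65.0
clock: 12.78
position: [0.5622, -0.0068, 0.2351]
tool_rot: [-3.14, 0.001, 1.673]
force: [-0.9, 0.6, 0.2]
grip_width: 0.061
finger_force: 65.0
dxyz [0.0019 0.0008 0.1931] rot [-0.0017  0.0009 -0.0008] dist 0.193 rows>= 4.0
```

```bash
python3 nudge.py '[[0.055,0.001,0.001,0.05,0,0,0],[0.055,0.001,0.001,0.1,0,0,0],[0.055,0.001,0.001,0.145,0,0,0],[0.055,0.001,0.001,0.175,0,0,0],[0.055,0.001,0.001,0.188,0,0,0]]'; python3 nudge.py '[[0.055,0,0,0.002,0,0,0],[0.055,0,0,0.004,0,0,0],[0.055,0,0,0.0045,0,0,0],[0.055,0,0,0.0045,0,0,0]]'
```

```text
clock: 13.4
position: [0.5621, -0.0028, 0.0462]
tool_rot: [-3.138, -0.0, 1.677]
force: [0.2, -0.1, 0.6]
grip_width: 0.0611
finger_force: 65.1
clock: 13.9
position: [0.5637, -0.0036, 0.0444]
tool_rot: [3.141, -0.0, 1.675]
force: [-0.9, 0.9, 0.5]
grip_width: 0.0608
finger_force: 65.1
```

```bash
python3 nudge.py '[[0.055,0,0,0.001,0,0,0],[0.055,0,0,0.0025,0,0,0],[0.055,0,0,0.0025,0,0,0]]'
```

```text
clock: 14.28
position: [0.5638, -0.0037, 0.0426]
tool_rot: [3.14, -0.001, 1.675]
force: [-8.4, 0.9, 28.0]
grip_width: 0.0611
finger_force: 68.3
```

Contact. Release, rise and go back to the stack.

```bash
python3 nudge.py '[[0.066,0,0,0,0,0,0],[0.076,0,0,0,0,0,0],[0.076,0,0,0,0,0,0]]';  python3 nudge.py '[[0.082,0,0,-0.04,0,0,0],[0.085,0,0,-0.09,0,0,0],[0.085,0,0,-0.15,0,0,0],[0.085,0,0,-0.19,0,0,0],[0.085,0,0,-0.19,0,0,0]]'
python3 - <<'E'
from h import *
go([.4883,.3050,.23],np.radians(180.5))
E
```

```text
clock: 14.65
position: [0.5634, -0.0038, 0.0412]
tool_rot: [-3.141, 0.0, 1.675]
force: [0.2, 0.6, 0.5]
grip_width: 0.0763
finger_force: 0.0
clock: 15.28
position: [0.5646, -0.0038, 0.2339]
tool_rot: [3.137, -0.0, 1.675]
force: [0.3, -0.5, -0.6]
grip_width: 0.0849
finger_force: 0.0
dxyz [ 0.315  -0.0439  0.0038] rot [ 0.004   0.0031 -1.4755] dist 0.318 rows>= 8.0
```

```bash
python3 nudge.py '[[0.085,0.04,-0.005,0,0,0,-0.18],[0.085,0.08,-0.011,0,0,0,-0.36],[0.085,0.12,-0.016,0,0,0,-0.54],[0.085,0.16,-0.021,0,0,0,-0.72],[0.085,0.2,-0.027,0,0,0,-0.9]]'; python3 nudge.py '[[0.085,0.03,0.03,0,0,0,-0.18],[0.085,0.06,0.06,0,0,0,-0.36],[0.085,0.08,0.08,0,0,0,-0.54],[0.085,0.085,0.08,0,0,0,-0.575],[0.085,0.085,0.08,0,0,0,-0.575]]'
python3 - <<'E'
from h import *
go([.4883,.3050,.0915],np.radians(180.5))
E
```

```text
clock: 15.9
position: [0.515, 0.1936, 0.2302]
tool_rot: [-3.141, -0.001, 2.581]
force: [0.2, -1.0, -0.4]
grip_width: 0.085
finger_force: 0.0
clock: 16.52
position: [0.4868, 0.3047, 0.2305]
tool_rot: [-3.141, -0.001, -3.135]
force: [0.8, -1.1, 0.2]
grip_width: 0.0847
finger_force: 0.0
dxyz [-0.0017  0.0004  0.139 ] rot [-0.0009 -0.0011 -0.0025] dist 0.139 rows>= 3.0
```

```bash
python3 nudge.py '[[0.085,-0.0017,0.0004,0.04,0,0,-0.0025],[0.085,-0.0017,0.0004,0.085,0,0,-0.0025],[0.085,-0.0017,0.0004,0.12,0,0,-0.0025],[0.085,-0.0017,0.0004,0.138,0,0,-0.0025],[0.085,-0.0017,0.0004,0.138,0,0,-0.0025]]' 40; python3 nudge.py '[[0.06,0,0,0,0,0,0],[0.058,0,0,0,0,0,0],[0.055,0,0,0,0,0,0],[0.055,0,0,0,0,0,0]]' 40
```

```text
clock: 17.15
position: [0.4887, 0.3051, 0.0927]
tool_rot: [-3.14, -0.001, -3.133]
force: [-0.5, -1.1, 0.3]
grip_width: 0.0846
finger_force: 0.0
clock: 17.65
position: [0.4895, 0.3062, 0.0946]
tool_rot: [3.14, 0.002, -3.131]
force: [-0.0, -1.8, 7.4]
grip_width: 0.0614
finger_force: 43.8
```

```bash
python3 nudge.py '[[0.055,0,0,-0.004,0,0,0],[0.055,0,0,-0.0065,0,0,0],[0.055,0,0,-0.0065,0,0,0],[0.055,0,0,-0.0065,0,0,0]]' 60
```

```text
clock: 18.15
position: [0.4887, 0.3059, 0.0998]
tool_rot: [-3.142, -0.0, -3.131]
force: [-0.0, -0.2, -0.6]
grip_width: 0.0606
finger_force: 64.8
```

Lifted 5 mm with nothing loading the wrist. Turn, then lift.

```bash
python3 nudge.py '[[0.055,0,0,0,0,0,0.18],[0.055,0,0,0,0,0,0.36],[0.055,0,0,0,0,0,0.54],[0.055,0,0,0,0,0,0.7],[0.055,0,0,0,0,0,0.78]]';python3 nudge.py '[[0.055,0,0,0,0,0,0],[0.055,0,0,-0.02,0,0,0],[0.055,0,0,-0.06,0,0,0],[0.055,0,0,-0.11,0,0,0],[0.055,0,0,-0.137,0,0,0]]'
python3 - <<'E'
from h import *
go([.5714,-.0905,.237],np.radians(95.9))
E
```

```text
clock: 18.77
position: [0.4886, 0.306, 0.0996]
tool_rot: [-3.141, 0.0, 2.369]
force: [-0.4, 0.3, -0.2]
grip_width: 0.0609
finger_force: 64.9
clock: 19.4
position: [0.4893, 0.306, 0.2392]
tool_rot: [3.139, 0.0, 2.374]
force: [0.4, 0.9, -1.3]
grip_width: 0.0607
finger_force: 65.0
dxyz [-0.3343 -0.2284  0.0018] rot [ 2.300e-03 -4.000e-04  7.006e-01] dist 0.405 rows>= 7.0
```

```bash
python3 nudge.py '[[0.055,-0.05,-0.034,0,0,0,0.14],[0.055,-0.1,-0.068,0,0,0,0.28],[0.055,-0.15,-0.102,0,0,0,0.42],[0.055,-0.2,-0.137,0,0,0,0.56],[0.055,-0.25,-0.171,0,0,0,0.7]]'; python3 nudge.py '[[0.055,-0.05,0,0,0,0,0],[0.055,-0.09,0,0,0,0,0],[0.055,-0.101,0,0,0,0,0],[0.055,-0.101,0,0,0,0,0]]'
python3 - <<'E'
from h import *
go([.5714,-.0905,.0425],np.radians(95.9))
E
```

```text
clock: 20.02
position: [0.5495, 0.0072, 0.237]
tool_rot: [3.141, -0.0, 1.67]
force: [1.5, 0.2, -0.5]
grip_width: 0.0611
finger_force: 65.0
clock: 20.52
position: [0.5595, -0.0915, 0.2367]
tool_rot: [-3.141, -0.0, 1.673]
force: [-0.2, 0.3, -1.4]
grip_width: 0.0605
finger_force: 65.0
dxyz [-0.0002  0.012   0.1942] rot [-0.0002 -0.0001 -0.0012] dist 0.195 rows>= 4.0
```

```bash
python3 nudge.py '[[0.055,0,0.012,0.04,0,0,0],[0.055,0,0.012,0.095,0,0,0],[0.055,0,0.012,0.145,0,0,0],[0.055,0,0.012,0.175,0,0,0],[0.055,0,0.012,0.19,0,0,0]]'; python3 nudge.py '[[0.055,0,0,0.002,0,0,0],[0.055,0,0,0.004,0,0,0],[0.055,0,0,0.0045,0,0,0],[0.055,0,0,0.0055,0,0,0]]'
```

```text
clock: 21.15
position: [0.571, -0.0884, 0.0453]
tool_rot: [-3.14, -0.001, 1.675]
force: [-0.7, 1.1, 0.1]
grip_width: 0.0607
finger_force: 65.0
clock: 21.65
position: [0.5724, -0.0901, 0.043]
tool_rot: [3.14, -0.0, 1.672]
force: [-8.2, 2.7, 35.8]
grip_width: 0.0609
finger_force: 69.2
```

```bash
python3 nudge.py '[[0.066,0,0,0,0,0,0],[0.076,0,0,0,0,0,0],[0.076,0,0,0,0,0,0]]';  python3 nudge.py '[[0.082,0,0,-0.04,0,0,0],[0.085,0,0,-0.09,0,0,0],[0.085,0,0,-0.15,0,0,0],[0.085,0,0,-0.2,0,0,0],[0.085,0,0,-0.23,0,0,0]]'; python3 nudge.py '[[0.085,-0.06,-0.015,0,0,0,0],[0.085,-0.12,-0.03,0,0,0,0],[0.085,-0.18,-0.045,0,0,0,0],[0.085,-0.23,-0.07,0,0,0,0],[0.085,-0.23,-0.07,0,0,0,0]]'
python3 - <<'E'
from h import *
import pickle
print(bot.observe()['qpos'].round(2))
C=cam("wrist");cv2.imwrite("pics/w4.png",bot.grab_frame("wrist"));pickle.dump(C,open("w4.pkl","wb"))
E
```

```text
clock: 22.02
position: [0.5716, -0.0901, 0.0414]
tool_rot: [3.141, 0.0, 1.672]
force: [0.0, 0.3, -0.1]
grip_width: 0.076
finger_force: 0.0
clock: 22.65
position: [0.5719, -0.0902, 0.2739]
tool_rot: [3.139, 0.0, 1.672]
force: [-0.3, 0.2, -0.5]
grip_width: 0.0854
finger_force: 0.0
clock: 23.28
position: [0.5224, -0.3307, 0.2715]
tool_rot: [-3.141, 0.002, 1.665]
force: [-0.8, -0.1, 0.7]
grip_width: 0.0848
finger_force: 0.0
[ 0.06  0.55  0.63  1.6  -0.35  1.11  0.87]
```

View pics/w4.png

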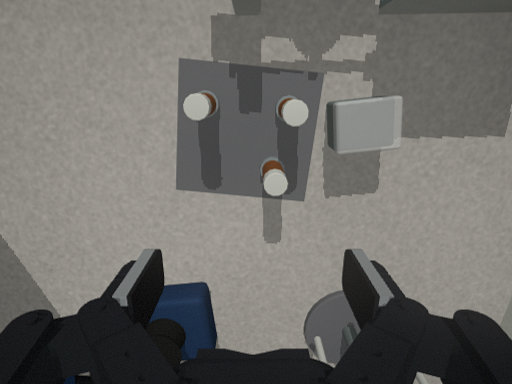

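Cap tops show at (197,106), (293,112) and (275,183), with the tip box to the right at (365,125). I'll refine by mask.

```bash
cat >> h.py <<'E'
def caps(img,C,x0=150,x1=320,y0=60,y1=230):
    h=cv2.cvtColor(img,cv2.COLOR_BGR2HSV); m=(h[...,2]>190)&(h[...,1]<40); k=np.zeros_like(m);k[y0:y1,x0:x1]=1
    out=[]
    for c,s in blobs(m&k,150):
        print("blob",np.round(c,1),s, "world",plane(C,c,.074).round(4))
E
python3 - <<'E'
from h import *
import pickle
C=pickle.load(open("w4.pkl","rb"));caps(cv2.imread("pics/w4.png"),C)
for p in((197,106),(293,112),(275,183)):print(plane(C,p,.078).round(4))
print([plane(C,p,.056).round(3) for p in((332,152),(328,100),(400,98),(402,145))],C[0])
E
```

```text
[ 0.4601 -0.2733  0.078 ]
[ 0.5599 -0.2698  0.078 ]
[ 0.5503 -0.3482  0.078 ]
[array([ 0.614, -0.311,  0.056]), array([ 0.599, -0.255,  0.056]), array([ 0.677, -0.245,  0.056]), array([ 0.692, -0.296,  0.056])] 312.6336613916139
```

```bash
sed -i 's/h\[...,2\]>190/h[...,2]>165/' h.py
python3 - <<'E'
from h import *
import pickle
a=cv2.imread("pics/w4.png");print(a[106,197],a[112,293],a[183,275])
C=pickle.load(open("w4.pkl","rb"));caps(a,C)
S=cam("scene");D=cam("side")
for k in ((.4601,-.2733),(.5599,-.2698),(.5503,-.3482)): go([*k,.2],np.radians(95.9))
E
```

```text
[167 176 175] [169 178 176] [170 179 176]
blob [195.8 106. ] (np.int32(184), np.int32(93), np.int32(25), np.int32(27), np.int32(514)) world [ 0.4582 -0.2736  0.074 ]
blob [295.1 112.1] (np.int32(283), np.int32(99), np.int32(25), np.int32(27), np.int32(504)) world [ 0.5626 -0.2699  0.074 ]
blob [275.2 182.7] (np.int32(264), np.int32(170), np.int32(23), np.int32(25), np.int32(438)) world [ 0.5509 -0.349   0.074 ]
dxyz [ 0.0607 -0.0582  0.0713] rot [-0.0004  0.0004 -0.0052] dist 0.11 rows>= 2.0
dxyz [0.0544 0.0415 0.0712] rot [-0.0004  0.0004 -0.0052] dist 0.099 rows>= 2.0
dxyz [-0.0226  0.0243  0.0713] rot [-0.0004  0.0004 -0.0052] dist 0.079 rows>= 2.0
```

```bash
python3 nudge.py '[[0.06,-0.0229,0.025,0.04,0,0,-0.005],[0.055,-0.0229,0.025,0.09,0,0,-0.005],[0.05,-0.0229,0.025,0.13,0,0,-0.005],[0.05,-0.0229,0.025,0.15,0,0,-0.005],[0.05,-0.0229,0.025,0.15,0,0,-0.005]]' 40
python3 - <<'E'
from h import *
import pickle
go([.551,-.3485,.06],np.radians(95.9))
C=cam("wrist");a=bot.grab_frame("wrist");cv2.imwrite("pics/w5.png",a);pickle.dump(C,open("w5.pkl","wb"))
caps(a,C,100,400,0,384); print(proj(C,[.551,-.3485,.078]))
E
```

```text
clock: 23.95
position: [0.5525, -0.3455, 0.1208]
tool_rot: [-3.141, -0.001, 1.678]
force: [-0.3, -0.5, 1.4]
grip_width: 0.0499
finger_force: 0.0
dxyz [-0.0029 -0.0017  0.0608] rot [-0.0011 -0.0008  0.0043] dist 0.061 rows>= 1.0
blob [377.7  45.6] (np.int32(362), np.int32(39), np.int32(34), np.int32(15), np.int32(213)) world [ 0.611  -0.2358  0.074 ]
blob [372.4  78.8] (np.int32(346), np.int32(57), np.int32(54), np.int32(36), np.int32(734)) world [ 0.612 -0.253  0.074]
blob [109.4  87.4] (np.int32(100), np.int32(63), np.int32(24), np.int32(50), np.int32(925)) world [ 0.4634 -0.2737  0.074 ]
blob [281.7 100.8] (np.int32(259), np.int32(77), np.int32(47), np.int32(49), np.int32(1791)) world [ 0.5625 -0.2704  0.074 ]
blob [328.5 104.1] (np.int32(322), np.int32(88), np.int32(15), np.int32(41), np.int32(204)) world [ 0.5898 -0.2693  0.074 ]
blob [224.  265.1] (np.int32(100), np.int32(129), np.int32(232), np.int32(225), np.int32(15842)) world [ 0.5379 -0.3822  0.074 ]
blob [379.2 167.7] (np.int32(358), np.int32(164), np.int32(42), np.int32(8), np.int32(171)) world [ 0.6279 -0.3034  0.074 ]
blob [387.4 252.9] (np.int32(375), np.int32(230), np.int32(25), np.int32(44), np.int32(450)) world [ 0.6471 -0.3608  0.074 ]
blob [345.1 239.8] (np.int32(330), np.int32(233), np.int32(34), np.int32(17), np.int32(205)) world [ 0.6167 -0.3543  0.074 ]
blob [358.5 255.5] (np.int32(347), np.int32(238), np.int32(25), np.int32(34), np.int32(315)) world [ 0.6281 -0.3649  0.074 ]
blob [372.5 282.4] (np.int32(349), np.int32(273), np.int32(39), np.int32(25), np.int32(329)) world [ 0.6423 -0.3847  0.074 ]
[248.00259306 224.65801145]
```

Vial B is consistent between views at (0.5625,-0.2704). Lowering onto vial C and gripping its cap.

```bash
python3 nudge.py '[[0.05,-0.0029,-0.0017,0.03,0,0,0.004],[0.05,-0.0029,-0.0017,0.061,0,0,0.004],[0.05,-0.0029,-0.0017,0.061,0,0,0.004],[0.05,-0.0029,-0.0017,0.061,0,0,0.004]]'; python3 nudge.py '[[0.025,0,0,0,0,0,0],[0.022,0,0,0,0,0,0],[0.022,0,0,0,0,0,0]]' 40
python3 - <<'E'
from h import *
o=bot.observe();print(o["grip_width"],o["position"])
C=cam("wrist");a=bot.grab_frame("wrist");cv2.imwrite("pics/w6.png",a)
E
```

```text
clock: 24.5
position: [0.5519, -0.3499, 0.0624]
tool_rot: [3.14, 0.001, 1.673]
force: [-0.6, -0.1, 0.2]
grip_width: 0.05
finger_force: 0.0
clock: 24.88
position: [0.5516, -0.3499, 0.0619]
tool_rot: [3.14, 0.001, 1.673]
force: [-2.3, -0.0, 9.9]
grip_width: 0.0266
finger_force: 38.7
0.02661332612904627 [ 0.55158462 -0.34994529  0.06191389]
```

View pics/w6.png

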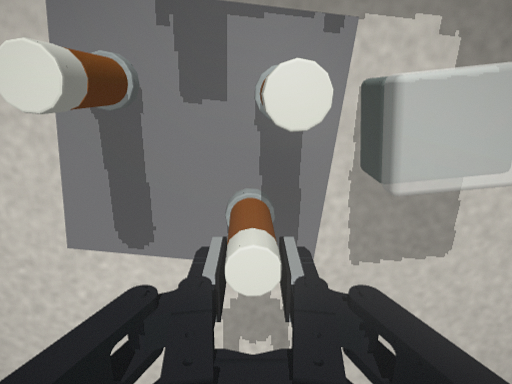

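The cap is held at the pads, at (252,262) in the view. Lift it and carry it over the right cup.

```bash
python3 nudge.py '[[0.022,0,0,-0.03,0,0,0],[0.022,0,0,-0.08,0,0,0],[0.022,0,0,-0.14,0,0,0],[0.022,0,0,-0.16,0,0,0]]' 50
python3 - <<'E'
from h import *
go([.5716,-.0901,.22],np.radians(95.9)); print(bot.observe()['grip_width'])
E
```

```text
clock: 25.42
position: [0.5518, -0.3502, 0.2248]
tool_rot: [3.137, 0.003, 1.673]
force: [0.1, 0.7, -2.7]
grip_width: 0.0262
finger_force: 49.4
dxyz [0.2567 0.0462 0.0043] rot [ 0.0043  0.0028 -0.0008] dist 0.261 rows>= 5.0
0.026161721809307564
```

```bash
python3 nudge.py '[[0.022,0.05,0.009,0,0,0,0],[0.022,0.11,0.02,0,0,0,0],[0.022,0.17,0.031,0,0,0,0],[0.022,0.23,0.042,0,0,0,0],[0.022,0.2567,0.0462,0,0,0,0]]'; python3 nudge.py '[[0.022,0,0,0,0,0,0],[0.022,0,0,0,0,0,0]]'
python3 - <<'E'
from h import *
import pickle
go([.5716,-.0901,.135],np.radians(95.9)); C=cam("wrist");a=bot.grab_frame("wrist");cv2.imwrite("pics/w7.png",a);pickle.dump(C,open("w7.pkl","wb"))
E
```

```text
clock: 26.05
position: [0.571, -0.0853, 0.2208]
tool_rot: [3.141, -0.001, 1.677]
force: [0.4, -0.7, -1.3]
grip_width: 0.026
finger_force: 49.4
clock: 26.3
position: [0.5707, -0.09, 0.2208]
tool_rot: [3.141, 0.0, 1.673]
force: [-0.5, -0.0, -1.9]
grip_width: 0.026
finger_force: 49.4
dxyz [-0.0001  0.0009  0.0858] rot [ 0.0006  0.0004 -0.0012] dist 0.086 rows>= 2.0
```

View pics/w7.png

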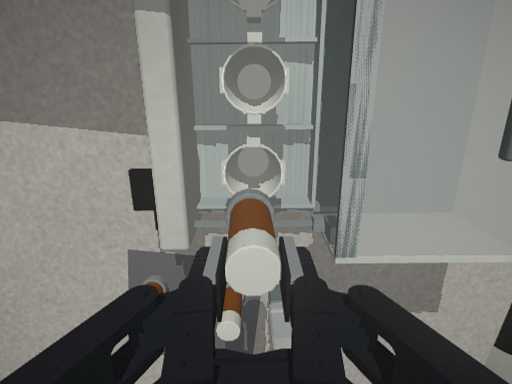

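The mid cup rim is at about (254,79), the right cup at about (253,170), and the paddle at (142,189). Checking the positions.

Run:
```python
from h import *
import pickle
C=pickle.load(open("w7.pkl","rb"))
print("mid rim",plane(C,(254,79.5),.068)," floor",plane(C,(254.5,81),.012), "exp .5636 -.0037")
print("right floor",plane(C,(253.5,161),.012),"rim",plane(C,(253,171),.068),"exp .5716 -.0901")
print("paddle",[plane(C,p,.064).round(4) for p in((130,168),(132,210),(155,210))])
```

```text
mid rim [ 0.56421023 -0.00219474  0.068     ]  floor [ 0.56500672 -0.00208669  0.012     ] exp .5636 -.0037
right floor [ 0.57283451 -0.08801819  0.012     ] rim [ 0.57189408 -0.08548325  0.068     ] exp .5716 -.0901
paddle [array([ 0.4518, -0.0958,  0.064 ]), array([ 0.453, -0.14 ,  0.064]), array([ 0.4764, -0.1376,  0.064 ])]
```

```bash
python3 nudge.py '[[0.022,0.0003,0.0009,0.05,0,0,0],[0.022,0.0003,0.0009,0.09,0,0,0],[0.022,0.0003,0.0009,0.115,0,0,0],[0.022,0.0003,0.0009,0.132,0,0,0],[0.022,0.0003,0.0009,0.137,0,0,0]]'; python3 nudge.py '[[0.022,0,0,0.003,0,0,0],[0.022,0,0,0.006,0,0,0],[0.022,0,0,0.008,0,0,0],[0.022,0,0,0.008,0,0,0]]'
```

```text
clock: 26.98
position: [0.5714, -0.0895, 0.0828]
tool_rot: [-3.141, 0.0, 1.672]
force: [0.4, 0.1, -0.9]
grip_width: 0.0259
finger_force: 49.5
clock: 27.48
position: [0.5717, -0.0887, 0.0754]
tool_rot: [3.141, -0.0, 1.673]
force: [0.3, 0.2, -1.2]
grip_width: 0.0262
finger_force: 49.5
```

```bash
python3 nudge.py '[[0.022,0,0,0.001,0,0,0],[0.022,0,0,0.002,0,0,0],[0.022,0,0,0.002,0,0,0]]'
```

```text
clock: 27.85
position: [0.5718, -0.089, 0.0739]
tool_rot: [3.141, -0.0, 1.673]
force: [-2.3, 1.4, 12.3]
grip_width: 0.026
finger_force: 51.0
```

Contact at the height expected for the cup floor. Release, rise and go back to look at the vials.

```bash
python3 nudge.py '[[0.04,0,0,0,0,0,0],[0.05,0,0,0,0,0,0],[0.05,0,0,-0.03,0,0,0],[0.05,0,0,-0.08,0,0,0],[0.05,0,0,-0.13,0,0,0]]'
python3 - <<'E'
from h import *
go([.555,-.26,.20],np.radians(95.9))
E
```

```text
clock: 28.48
position: [0.5713, -0.0889, 0.2046]
tool_rot: [-3.141, 0.0, 1.673]
force: [-0.5, -0.3, -0.0]
grip_width: 0.0501
finger_force: 0.0
dxyz [-0.1685 -0.0337  0.0046] rot [-0.0007  0.0002 -0.0007] dist 0.172 rows>= 3.0
```

```bash
python3 nudge.py '[[0.05,-0.05,-0.01,0,0,0,0],[0.05,-0.11,-0.02,0,0,0,0],[0.05,-0.1685,-0.0337,0,0,0,0],[0.05,-0.1685,-0.0337,0,0,0,0],[0.05,-0.1685,-0.0337,0,0,0,0]]'
python3 - <<'E'
from h import *
import pickle
C=cam("wrist");a=bot.grab_frame("wrist");cv2.imwrite("pics/w8.png",a);pickle.dump(C,open("w8.pkl","wb"))
caps(a,C,50,330,20,300);print(proj(C,[.5622,-.2702,.078]),proj(C,[.459,-.2735,.078]))
go([.5622,-.2702,.062],np.radians(95.9))
E
```

```text
clock: 29.1
position: [0.5553, -0.2597, 0.203]
tool_rot: [-3.141, -0.0, 1.673]
force: [-0.4, 0.6, -0.5]
grip_width: 0.0498
finger_force: 0.0
blob [192.6  43. ] (np.int32(175), np.int32(20), np.int32(36), np.int32(47), np.int32(1519)) world [ 0.4976 -0.1504  0.074 ]
blob [240.9  30.6] (np.int32(220), np.int32(20), np.int32(43), np.int32(23), np.int32(898)) world [ 0.5347 -0.1377  0.074 ]
blob [323.4  30.6] (np.int32(316), np.int32(20), np.int32(14), np.int32(22), np.int32(160)) world [ 0.5987 -0.1311  0.074 ]
blob [104.7 129.3] (np.int32(97), np.int32(119), np.int32(23), np.int32(21), np.int32(160)) world [ 0.4257 -0.2254  0.074 ]
blob [121.5 216.7] (np.int32(86), np.int32(139), np.int32(79), np.int32(159), np.int32(4049)) world [ 0.4379 -0.3053  0.074 ]
blob [ 79.8 181.7] (np.int32(64), np.int32(167), np.int32(34), np.int32(33), np.int32(340)) world [ 0.4014 -0.2748  0.074 ]
blob [257.8 193.1] (np.int32(243), np.int32(176), np.int32(30), np.int32(34), np.int32(742)) world [ 0.5622 -0.2692  0.074 ]
blob [235.8 283.5] (np.int32(199), np.int32(265), np.int32(82), np.int32(35), np.int32(1516)) world [ 0.5504 -0.3668  0.074 ]
[257.79314395 195.60204522] [142.6061698  187.88837524]
dxyz [-0.012   0.0055  0.1411] rot [-0.0001 -0.0007  0.0005] dist 0.142 rows>= 3.0
```

View pics/w8.png

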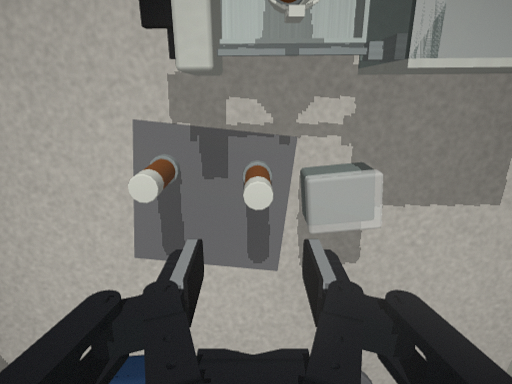

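Vials B at (257,193) and A at (145,186) have not moved. Gripping B.

```bash
python3 nudge.py '[[0.042,-0.0112,0.006,0.04,0,0,0],[0.042,-0.0112,0.006,0.09,0,0,0],[0.042,-0.0112,0.006,0.12,0,0,0],[0.042,-0.0112,0.006,0.141,0,0,0],[0.042,-0.0112,0.006,0.141,0,0,0]]'; python3 nudge.py '[[0.042,0,0,0,0,0,0],[0.025,0,0,0,0,0,0],[0.022,0,0,0,0,0,0],[0.022,0,0,0,0,0,0]]' 50
```

```text
clock: 29.78
position: [0.5623, -0.2695, 0.0615]
tool_rot: [-3.14, -0.001, 1.674]
force: [-0.7, -0.6, 0.7]
grip_width: 0.0419
finger_force: 0.0
clock: 30.28
position: [0.563, -0.2709, 0.0637]
tool_rot: [3.14, 0.001, 1.673]
force: [-2.4, -0.3, 7.8]
grip_width: 0.0259
finger_force: 48.6
```

Lift; carry to the mid cup at (0.5637,-0.003).

```bash
python3 nudge.py '[[0.022,0,0,-0.03,0,0,0],[0.022,0,0,-0.08,0,0,0],[0.022,0,0,-0.14,0,0,0],[0.022,0,0,-0.165,0,0,0],[0.022,0,0,-0.165,0,0,0]]' 50
python3 - <<'E'
from h import *
go([.5640,-.003,.226],np.radians(95.9))
E
```

```text
clock: 30.9
position: [0.5632, -0.2707, 0.2297]
tool_rot: [3.138, 0.001, 1.673]
force: [1.0, 0.1, -1.6]
grip_width: 0.0262
finger_force: 49.7
dxyz [0.2662 0.0282 0.0035] rot [ 0.0038  0.0013 -0.0003] dist 0.268 rows>= 5.0
```

```bash
python3 nudge.py '[[0.022,0.05,0.005,0,0,0,0],[0.022,0.11,0.012,0,0,0,0],[0.022,0.17,0.018,0,0,0,0],[0.022,0.23,0.024,0,0,0,0],[0.022,0.2662,0.0282,0,0,0,0]]'; python3 nudge.py '[[0.022,0,0,0,0,0,0],[0.022,0,0,0,0,0,0]]'
python3 - <<'E'
from h import *
go([.5640,-.003,.08],np.radians(95.9))
E
```

```text
clock: 31.52
position: [0.5625, 0.0006, 0.2263]
tool_rot: [-3.14, -0.001, 1.676]
force: [0.2, -0.8, -0.9]
grip_width: 0.026
finger_force: 49.7
clock: 31.78
position: [0.5629, -0.0033, 0.2268]
tool_rot: [-3.141, 0.0, 1.673]
force: [0.2, -0.4, -0.6]
grip_width: 0.0256
finger_force: 49.7
dxyz [0.0003 0.0013 0.1468] rot [-0.0008  0.0005 -0.0008] dist 0.147 rows>= 3.0
```

```bash
python3 nudge.py '[[0.022,0.0003,0.0009,0.05,0,0,0],[0.022,0.0003,0.0009,0.09,0,0,0],[0.022,0.0003,0.0009,0.12,0,0,0],[0.022,0.0003,0.0009,0.138,0,0,0],[0.022,0.0003,0.0009,0.143,0,0,0]]'; python3 nudge.py '[[0.022,0,0,0.003,0,0,0],[0.022,0,0,0.006,0,0,0],[0.022,0,0,0.008,0,0,0],[0.022,0,0,0.008,0,0,0]]'
```

```text
clock: 32.4
position: [0.5639, -0.0032, 0.0837]
tool_rot: [-3.141, 0.0, 1.672]
force: [0.2, -0.9, -1.1]
grip_width: 0.0256
finger_force: 49.8
clock: 32.9
position: [0.5642, -0.0023, 0.0764]
tool_rot: [3.141, -0.0, 1.673]
force: [0.3, 0.3, -0.4]
grip_width: 0.0258
finger_force: 49.8
```

```bash
python3 nudge.py '[[0.022,0,0,0.001,0,0,0],[0.022,0,0,0.002,0,0,0],[0.022,0,0,0.002,0,0,0]]'
```

```text
clock: 33.28
position: [0.5646, -0.0025, 0.0755]
tool_rot: [3.14, -0.0, 1.673]
force: [-5.8, 0.2, 23.4]
grip_width: 0.0256
finger_force: 52.4
```

```bash
python3 nudge.py '[[0.04,0,0,0,0,0,0],[0.05,0,0,0,0,0,0],[0.05,0,0,-0.03,0,0,0],[0.05,0,0,-0.08,0,0,0],[0.05,0,0,-0.13,0,0,0]]'
python3 - <<'E'
from h import *
go([.46,-.27,.20],np.radians(95.9))
E
```

```text
clock: 33.9
position: [0.5638, -0.0025, 0.2056]
tool_rot: [-3.141, 0.0, 1.673]
force: [0.8, 0.8, -0.4]
grip_width: 0.0499
finger_force: 0.0
dxyz [-0.2555 -0.1306  0.0057] rot [-0.0007  0.0004 -0.0007] dist 0.287 rows>= 5.0
```

```bash
python3 nudge.py '[[0.05,-0.05,-0.026,0,0,0,0],[0.05,-0.1,-0.051,0,0,0,0],[0.05,-0.15,-0.077,0,0,0,0],[0.05,-0.2,-0.102,0,0,0,0],[0.05,-0.2555,-0.1306,0,0,0,0]]';python3 nudge.py '[[0.05,0,0,0,0,0,0],[0.05,0,0,0,0,0,0]]'
python3 - <<'E'
from h import *
import pickle
C=cam("wrist");a=bot.grab_frame("wrist");cv2.imwrite("pics/w9.png",a)
caps(a,C,215,310,140,240);print(proj(C,[.459,-.2735,.078]))
go([.459,-.2735,.063],np.radians(95.9)); print(bot.observe()["qpos"].round(2))
E
```

```text
clock: 34.52
position: [0.4598, -0.2711, 0.2043]
tool_rot: [3.141, -0.0, 1.674]
force: [1.0, -0.3, -0.0]
grip_width: 0.0501
finger_force: 0.0
clock: 34.78
position: [0.4604, -0.2697, 0.2042]
tool_rot: [-3.142, -0.0, 1.673]
force: [0.7, 0.1, -0.4]
grip_width: 0.0502
finger_force: 0.0
blob [248.6 185.3] (np.int32(234), np.int32(169), np.int32(30), np.int32(33), np.int32(727)) world [ 0.4582 -0.273   0.074 ]
[249.34283348 187.22305788]
dxyz [-0.0043 -0.0022  0.1411] rot [-0.     -0.0005  0.0004] dist 0.141 rows>= 3.0
[-0.04  0.49  0.64  1.89 -0.37  0.88  0.88]
```

```bash
python3 nudge.py '[[0.045,-0.004,-0.0026,0.04,0,0,0],[0.045,-0.004,-0.0026,0.09,0,0,0],[0.045,-0.004,-0.0026,0.12,0,0,0],[0.045,-0.004,-0.0026,0.141,0,0,0],[0.045,-0.004,-0.0026,0.141,0,0,0]]'; python3 nudge.py '[[0.045,0,0,0,0,0,0],[0.025,0,0,0,0,0,0],[0.022,0,0,0,0,0,0],[0.022,0,0,0,0,0,0]]' 50
```

```text
clock: 35.45
position: [0.4581, -0.2726, 0.0622]
tool_rot: [-3.14, -0.001, 1.675]
force: [-0.2, -0.4, 0.1]
grip_width: 0.0453
finger_force: 0.0
clock: 35.95
position: [0.4587, -0.2743, 0.0644]
tool_rot: [3.14, 0.001, 1.673]
force: [-1.1, 0.1, 9.4]
grip_width: 0.0261
finger_force: 48.6
```

```bash
python3 nudge.py '[[0.022,0,0,-0.03,0,0,0],[0.022,0,0,-0.08,0,0,0],[0.022,0,0,-0.14,0,0,0],[0.022,0,0,-0.165,0,0,0],[0.022,0,0,-0.165,0,0,0]]' 50
python3 - <<'E'
from h import *
go([.5544,.080,.228],np.radians(95.9))
E
```

```text
clock: 36.58
position: [0.4589, -0.2742, 0.2303]
tool_rot: [3.138, 0.001, 1.674]
force: [0.7, 0.2, -1.8]
grip_width: 0.0257
finger_force: 49.9
dxyz [0.3425 0.1313 0.0024] rot [ 0.0036  0.0011 -0.0001] dist 0.367 rows>= 6.0
```

```bash
python3 nudge.py '[[0.022,0.05,0.019,0,0,0,0],[0.022,0.105,0.04,0,0,0,0],[0.022,0.16,0.061,0,0,0,0],[0.022,0.215,0.082,0,0,0,0],[0.022,0.27,0.1035,0,0,0,0]]'; python3 nudge.py '[[0.022,0.05,0.02,0,0,0,0],[0.022,0.0725,0.0278,0,0,0,0],[0.022,0.0725,0.0278,0,0,0,0],[0.022,0.0725,0.0278,0,0,0,0]]'
python3 - <<'E'
from h import *
go([.5544,.080,.08],np.radians(95.9))
E
```

```text
clock: 37.2
position: [0.5332, 0.0072, 0.2274]
tool_rot: [-3.141, -0.0, 1.673]
force: [1.6, -1.2, -1.4]
grip_width: 0.0256
finger_force: 49.9
clock: 37.7
position: [0.5532, 0.0792, 0.2277]
tool_rot: [-3.141, 0.001, 1.673]
force: [-0.7, -1.1, -2.0]
grip_width: 0.0254
finger_force: 49.9
dxyz [0.0007 0.0014 0.1477] rot [-0.0011  0.0005 -0.0012] dist 0.148 rows>= 3.0
```

```bash
python3 nudge.py '[[0.022,0.0007,0.0009,0.05,0,0,0],[0.022,0.0007,0.0009,0.09,0,0,0],[0.022,0.0007,0.0009,0.12,0,0,0],[0.022,0.0007,0.0009,0.138,0,0,0],[0.022,0.0007,0.0009,0.143,0,0,0]]'; python3 nudge.py '[[0.022,0,0,0.003,0,0,0],[0.022,0,0,0.006,0,0,0],[0.022,0,0,0.0095,0,0,0],[0.022,0,0,0.0095,0,0,0]]'
```

```text
clock: 38.33
position: [0.5543, 0.08, 0.0848]
tool_rot: [-3.141, 0.0, 1.672]
force: [-0.5, 0.5, -0.7]
grip_width: 0.0259
finger_force: 49.8
clock: 38.83
position: [0.5549, 0.0809, 0.0764]
tool_rot: [3.141, -0.0, 1.673]
force: [-2.2, 0.0, 7.4]
grip_width: 0.0262
finger_force: 50.9
```

All three vials are in. Release, rise, check, then go for the paddle.

```bash
python3 nudge.py '[[0.04,0,0,0,0,0,0],[0.05,0,0,0,0,0,0],[0.05,0,0,-0.03,0,0,0],[0.05,0,0,-0.08,0,0,0],[0.05,0,0,-0.13,0,0,0]]'
python3 - <<'E'
from h import *
cv2.imwrite("pics/s4.png",cv2.resize(bot.grab_frame("side")[80:330,130:400],None,fx=2.4,fy=2.4,interpolation=cv2.INTER_CUBIC))
go([.467,-.119,.20],np.radians(5.9));go([.467,-.119,.20],np.radians(95.9))
E
```

```text
clock: 39.45
position: [0.5543, 0.0807, 0.2072]
tool_rot: [-3.141, 0.0, 1.673]
force: [0.5, 1.0, 0.5]
grip_width: 0.0501
finger_force: 0.0
dxyz [-0.1893 -0.1095  0.0121] rot [ 0.0041 -0.0057  1.5692] dist 0.219 rows>= 9.0
dxyz [-0.1893 -0.1095  0.0121] rot [ 0.0063 -0.001  -0.0016] dist 0.219 rows>= 4.0
```

View pics/s4.png

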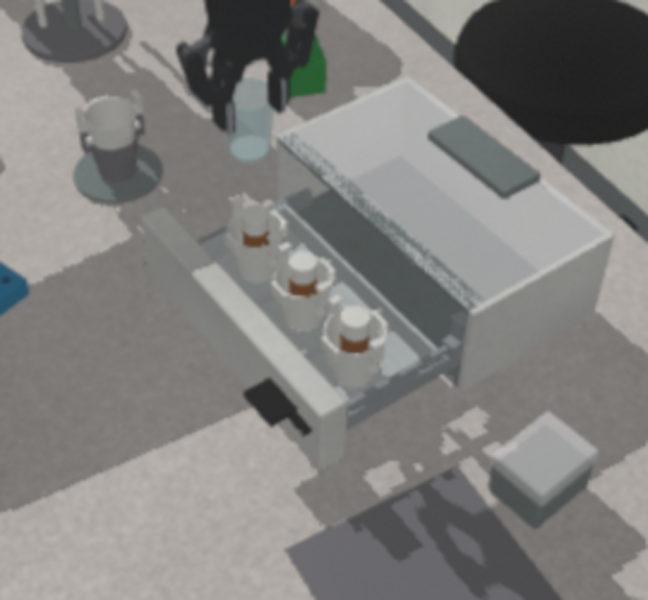

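All three vials stand in cups in the drawer, cup1 is still nested, and the mat is empty. The paddle is at crop (268,398). I'll shut the gripper, turn it and move over the paddle.

```bash
python3 nudge.py '[[0.02,-0.038,-0.022,0,0,0,0.18],[0,-0.076,-0.044,0,0,0,0.36],[0,-0.114,-0.066,0,0,0,0.54],[0,-0.152,-0.088,0,0,0,0.72],[0,-0.1893,-0.1095,0,0,0,0.9]]' 60; python3 nudge.py '[[0,0,0,0,0,0,0.18],[0,0,0,0,0,0,0.36],[0,0,0,0,0,0,0.54],[0,0,0,0,0,0,0.67],[0,0,0,0,0,0,0.67]]'
python3 - <<'E'
from h import *
u=np.array([.9947,.1031]);p=np.array([.467,-.119])+.001*u
go([*p,.075],np.radians(5.9));print(bot.observe()["qpos"].round(2))
E
```

```text
clock: 40.12
position: [0.4643, -0.1198, 0.2059]
tool_rot: [3.141, -0.0, 0.767]
force: [0.8, -0.0, 0.4]
grip_width: 0.0001
finger_force: 0.0
clock: 40.75
position: [0.465, -0.1187, 0.2056]
tool_rot: [3.141, 0.0, 0.104]
force: [0.2, -0.6, 0.3]
grip_width: -0.0002
finger_force: 0.0
dxyz [0.003  0.0004 0.1306] rot [0.0007 0.0004 0.0012] dist 0.131 rows>= 3.0
[-0.65  0.57  1.1   2.03 -0.65  0.93 -0.66]
```

```bash
python3 nudge.py '[[0,0.003,0,0.05,0,0,0],[0,0.003,0,0.1,0,0,0],[0,0.003,0,0.128,0,0,0],[0,0.003,0,0.128,0,0,0]]'; python3 nudge.py '[[0,0,0,0.008,0,0,0],[0,0,0,0.015,0,0,0],[0,0,0,0.02,0,0,0],[0,0,0,0.0225,0,0,0],[0,0,0,0.0225,0,0,0]]'
```

```text
clock: 41.25
position: [0.4671, -0.1185, 0.0769]
tool_rot: [-3.141, 0.002, 0.105]
force: [-0.5, -0.3, 1.2]
grip_width: -0.0001
finger_force: 0.0
clock: 41.88
position: [0.4684, -0.1183, 0.0554]
tool_rot: [3.142, -0.001, 0.103]
force: [1.9, 1.4, 3.8]
grip_width: -0.0002
finger_force: 2.0
```

The paddle is down 8.6 mm at 4 N. Pushing gently.

```bash
python3 nudge.py '[[0,0.005,0,0.001,0,0,0],[0,0.012,0,0.001,0,0,0],[0,0.02,0,0.001,0,0,0],[0,0.028,0,0.001,0,0,0],[0,0.036,0,0.001,0,0,0]]'
```

```text
clock: 42.5
position: [0.5036, -0.1145, 0.0544]
tool_rot: [-3.141, 0.001, 0.103]
force: [-3.1, 1.6, 6.8]
grip_width: -0.0
finger_force: 4.6
```

Force is about 4 N along -x, so the drawer is sliding.

```bash
python3 nudge.py '[[0,0.01,0,0,0,0,0],[0,0.02,0,0,0,0,0],[0,0.03,0,0,0,0,0],[0,0.04,0,0,0,0,0],[0,0.05,0,0,0,0,0]]'; python3 nudge.py '[[0,0.01,0,0,0,0,0],[0,0.02,0,0,0,0,0],[0,0.03,0,0,0,0,0],[0,0.038,0,0,0,0,0],[0,0.044,0,0,0,0,0]]'; python3 -c "
from h import *
print(bot.observe()['qpos'].round(2),proj(cam('side'),[.46,-.12,.064]))"
```

```text
clock: 43.12
position: [0.5534, -0.1089, 0.0544]
tool_rot: [-3.141, 0.001, 0.104]
force: [-3.8, 2.9, 7.2]
grip_width: -0.0001
finger_force: 4.7
clock: 43.75
position: [0.5972, -0.1041, 0.0544]
tool_rot: [-3.14, 0.001, 0.104]
force: [-3.6, 4.3, 7.0]
grip_width: 0.0
finger_force: 4.3
[-0.43  0.92  0.81  1.8  -0.89  0.84 -0.64] [240.30887302 247.17130318]
```

```bash
python3 nudge.py '[[0,0.004,0,0,0,0,0],[0,0.008,0,0,0,0,0],[0,0.011,0,0,0,0,0],[0,0.013,0,0,0,0,0],[0,0.013,0,0,0,0,0]]'
```

```text
clock: 44.38
position: [0.6066, -0.1032, 0.0542]
tool_rot: [-3.138, 0.007, 0.103]
force: [-27.9, 5.9, 23.4]
grip_width: 0.0003
finger_force: 16.4
```

The push ended on a stop at 28 N, after 0.139 m of travel. Lifting straight off and checking.

```bash
python3 nudge.py '[[0,0,0,-0.01,0,0,0],[0,-0.003,0,-0.03,0,0,0],[0,-0.003,0,-0.07,0,0,0],[0,-0.05,0,-0.12,0,0,0],[0,-0.1,0,-0.15,0,0,0]]'
python3 - <<'E'
from h import *
a=bot.grab_frame("side");S=bot.grab_frame("scene")
cv2.imwrite("pics/s5.png",np.hstack([a[90:290,130:390],S[130:330,150:400]]))
E
```

```text
clock: 45.0
position: [0.5115, -0.1143, 0.2052]
tool_rot: [3.141, -0.002, 0.103]
force: [0.5, -1.1, 0.6]
grip_width: -0.0002
finger_force: 0.0
```

View pics/s5.png

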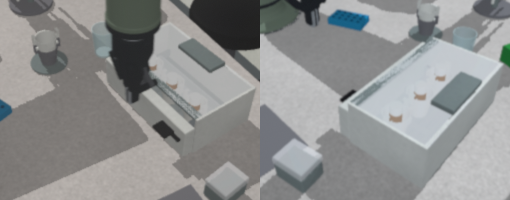

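The drawer looks flush with the warmer and all three vials are inside. The paddle is at about (166,130) in the crop. I'll check its travel numerically.

Run:
```python
from h import *
D=cam("side")
r=[]
for n,(x0,x1,y0,y1) in(("a",(225,262,232,268)),("b",(280,315,205,240))):
    i=cv2.imread("pics/side0.png") if n=="a" else bot.grab_frame("side")
    m=np.zeros(i.shape[:2],bool);m[y0:y1,x0:x1]=i[y0:y1,x0:x1].max(2)<50
    bl=max(blobs(m,20),key=lambda t:t[1][4]);print(bl);r.append(plane(D,bl[0],.064))
d=r[1]-r[0];print(r,np.linalg.norm(d))
```

```text
((np.float64(243.3), np.float64(248.1)), (np.int32(232), np.int32(239), np.int32(26), np.int32(21), np.int32(214)))
((np.float64(294.4), np.float64(219.9)), (np.int32(284), np.int32(212), np.int32(25), np.int32(19), np.int32(189)))
[array([ 0.46442256, -0.12530978,  0.064     ]), array([ 0.60282164, -0.11049336,  0.064     ])] 0.13918991429750457
```

Paddle travel is 139 mm, so the drawer is home.

```bash
python3 -c "
from workcell import bot
print(bot.job_done())"
```

```text
the job is handed in; nothing more can be done
None
```

The job is handed in at about 45 s: all three vials stand in their own cups in the drawer, cup1 is still nested in the stack, and the drawer is home (139 mm of paddle travel measured against 140 mm full); the beaker and tip box were not approached, and no verdict came back.

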